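# Nest the reducer and lock the hold-down slide over it

## Task

Nest the loose steel reducer squarely over the one on the fixture and let go of it. Then pull the red plunger knob up to free its pin, slide the blue section one hole further from you so that its rubber pad stands over the nested pair, and push the pin fully home in that hole. The plunger spring is tired, so keep hold of the knob and finish while pressing the pin fully home; do not disturb the magnet, the tip box or the square tube offcut.

Things in the scene. Friction and masses are not known exactly. Their poses are not given: they have to be found in the camera images.
- reducer: the loose reducer: an open, tapered bare-steel shell like a truncated cone, 62 mm outer diameter at the bottom, 46 mm at the top, 50 mm high, wall 2.5 mm, 0.12 kg; it stands wide end down. Origin: centre of its underside, z up along its axis.
- reducer_top (a point): centre of the top rim of the loose reducer, 50 mm above its origin
- fixture: dark steel plate, 250 (x) x 150 (y) x 10 mm, fixed to the table; origin: centre of its underside, on the table; its x axis points along the rail, away from the robot. A square-tube rail (230 mm long, 30 mm wide, top 38 mm above the table) runs along x at y = -35 mm, with three 12 mm pin holes in its top at x = -65, 0 and +65 mm
- seat_top (a point): centre of the top rim of a second reducer, same shape and size as the loose one, fixed wide end down on the fixture at its x = 0, y = +40 mm; this point is 63 mm above the table. A reducer nested over it rests with its own top about 16 mm (12 to 20) higher
- hole_2 (a point): centre of the mouth of the second (middle) pin hole, on top of the rail, 38 mm above the table
- section (a joint): travel of the blue slide section along the rail in m, away from the robot: 0 at the first hole, where it starts, 0.065 at the second (next) hole, 0.130 at the third. Friction about 1.5 N, lightly damped. Its body is 46 mm long and 45 mm wide, top 55 mm above the table; a collar of 20 mm diameter stands on it under the knob, up to 67 mm
- pad (a point): centre of the underside of the rubber pad (22 mm diameter) at the end of the section's arm, 85 mm above the table; it clears a properly nested pair by a few mm. The arm (20 mm wide, top 98 mm above the table) crosses from a 24 mm wide riser, which stands 22 to 30 mm from the knob's axis, on the +y side
- plunger (a joint): height of the lock plunger in m: 0 pin fully home (its stop), 0.024 fully up. The 8 mm round-nosed pin is clear of the rail above 0.016. Left alone the tired spring rests at about 0.006, pin only part of the way in; pressing it fully home takes about 4 N, pulling it to 0.020 about 7 N. A pin has about 2 mm of play to each side in a hole
- knob: the red plunger knob; origin: its middle. An upright cylinder of 26 mm diameter reaching 15 mm below and 13 mm above its origin; it rides on the section and is 85 mm above the table when the pin is fully home. Grip it from above with the fingers fore and aft along the rail.
- weld_magnet: red arrow-shaped welding magnet, 74 x 103 x 16 mm, a bystander; origin at its underside
- tip_box: orange box with a black lid, 44 x 64 x 26 mm, a bystander; origin at its underside
- box_tube: rusty square tube offcut, 30 x 60 x 30 mm, a bystander; origin at its underside

How it is judged (in metres and radians):
On the way, in this order (a step that is already met when the one before it is completed fails the run):
1. the loose reducer is nested squarely over the fixed one and let go (horizontal distance between reducer_top and seat_top below 0.004 m and z of reducer_top in the frame of seat_top below 0.021 m and angle between reducer's own z axis and vertical below 0.08 rad and contact force between the fingers and reducer below 0.2 N), for 0.2 s.
2. the plunger is pulled up clear of the rail at the first hole (value of joint plunger above 0.016 m and value of joint section below 0.03 m), for 0.1 s.
At the end, for the whole second after the job is handed in: the section stands at the second hole (within 4 mm), the plunger is within 2.5 mm of fully home and the fingers are on its knob with more than 1 N, and the reducer is still nested: its top centred within 4 mm of the fixed one's, at most 21 mm higher, tilted less than 0.08 rad (value of joint section between 0.061 and 0.069 m and value of joint plunger below 0.0025 m and contact force between the fingers and knob above 1 N and horizontal distance between reducer_top and seat_top below 0.004 m and z of reducer_top in the frame of seat_top below 0.021 m and angle between reducer's own z axis and vertical below 0.08 rad); the arm keeps its last pose, push and grip.
It fails at once if the magnet is moved more than 20 mm (distance of weld_magnet from where it was at the start of the episode above 0.02 m).
It fails at once if the tip box is moved more than 20 mm (distance of tip_box from where it was at the start of the episode above 0.02 m).
It fails at once if the square tube offcut is moved more than 20 mm (distance of box_tube from where it was at the start of the episode above 0.02 m).
It also fails if it takes over 51 s, if anything falls off the work surface, if the arm or the gripper's body presses on something with over 40 N, if the wrist force passes 120 N, or if a joint passes its speed limit or range.

## Robot

A 6-joint arm with a two-finger parallel gripper is mounted at the origin on a cart in front of the work surface, level with it; the furniture and walls round the work are solid. World frame = base frame: x ahead of the robot, y to its left, z up, the work surface at z = 0. Lengths are in mm, angles in rad, forces in N, time in s.
With the tool pointing down it reaches from about 350 to 975 mm from the base axis. Payload 7.1 kg.
Tool frame: the origin (TCP) lies at the very end of the fingers, on their centre line; the grasp point (between the pads) lies 19 mm behind it (ctrl.grasp_offset is the distance from the TCP to the grasp point, in mm); z points along the fingers, y is the line along which they close (so a half turn about z gives the same grasp; the last joint's range is limited). The gripper opens to 88 mm and grips with 3 to 60 N. Pads are 20 mm wide; open, the fingers measure 115 mm over their backs; the gripper's body (75 mm by 178 mm) begins 61 mm behind the grasp point.
Start: joints at [-1.141, 0.423, 1.63, -0, 1.089, -0.019], TCP at [271.192, -563.08, 222.675] pointing down, gripper open.
Joint ranges: [-3, 3], [-0.9, 2.11], [0.09, 2.58], [-1.31, 4.45], [0.11, 2.69], [-2.54, 2.54]. Speed limits (rad/s): [2.39, 2.39, 3.01, 3.14, 3.14, 3.14].

## Interface

Orientations are given as a rotation vector (axis times angle).
In Python, from workcell import ctrl, viewer, ticket, models gives the robot as it stands.
- The arm moves only by the tool play_rows, never from a script. Its arguments are lists of equal length, an entry for each row: "dp": the shift along the world's x, y, z in mm, a list of three; "yaw": the turn about the world's z in degrees. In form: {"dp": [[tx, ty, tz], ...], "yaw": [yaw, ...]}. A call has 1 to 8 rows; each row shifts and turns the commanded pose from where the row before left it; what a row does not reach is not made up. A row lasts 1/12 s, in which the tool goes at most 41.7 mm and 7.16 degrees, less where a joint would pass 70% of its speed; a pose out of reach is approached as far as the arm can. A call is refused whole if a number of a shift passes 41.7 or a number of a turn 7.16, either way. A call with a gripper value outside its range is refused whole. "gripper" is the closure, from 0 (fully open) to 1 (shut), set as the call begins (left out, the last holds). The fingers move at their own pace and stop on an object; the grip force is fixed at half the most. Time passes only in rows, so rows that do not move let the fingers close. It gives the time, the measured TCP pose, the force, the opening and the grip force at its end, in the units of the state.
- ctrl.get_obs(): the state, without advancing time (a new reading comes with each control period).
- viewer.get_image(name): name is "side" or "top" or "wrist"; returns a dict with "pixels" (384x512x3 uint8, red, green, blue), "range_z" (384x512 float32, mm along the optical axis (not along the pixel's ray), 0 where there is no reading), "fx", "fy", "cx", "cy" (pixels), "T" (4x4, takes a point from camera to world coordinates); the wrist camera has in their place "hand_eye" (4x4, takes a point from camera to tool coordinates, whose origin is the TCP and whose axes are the flange's). Camera axes: x right, y up, looking along -z (the intrinsics and any distortion apply to the point x, -y, -z); pixel columns grow to the right and rows downward; lengths in mm; the calibration is good to about 2 mm. A picture is of the moment at which its call begins: read the wrist's pose just before it.
- ticket.close_job(): hands the job in; it is judged then, once.
Trained networks look in a picture, given as the dict that the camera call returned (one of the last four; its "shot" number tells which), for a name from the list of things; names that differ only in an ending like _2 or _b are one class to them, and where a whole thing is asked for, a point or a joint stands for the part that bears it (a point fixed in the world has none). Each returns a list of dicts, best first, with "conf" (0 to 1); they miss things now and then, are a little off and sometimes report something else, mostly with a low value. They report only what shows in the picture. A call takes as long as a camera call.
- models.look_for(picture, name): "bbox" ([centre column, centre row, width, height] in pixels, round what is visible of it).
- models.landmark_of(picture, name): "location" ([column, row] in pixels: a listed point, or the origin of a listed thing).
The state is a dict: "t": time; "qpos": joint angles; "qvel": joint speeds; "joint_torque": joint torques, N m; "ee_pos": TCP position; "orientation": TCP orientation; "ft_force": force on the tool from outside, world axes, zero at the start; "moment": the same for the moment, N m; "width": finger opening in mm; "grasp_force": force on a finger pad.
Only numpy, scipy, OpenCV 4.12 (cv2) and the standard library are available. Lean on these libraries where they do the work, as an engineer would, in place of code of your own. Each camera call takes 0.05 s, during which the arm holds its last target. There are 200 camera calls.

## Working session

There is one attempt and no reset: what is moved stays moved. The work goes in short steps, Python scripts to look and compute and a tool call to move; the robot and the scene stay as the last step left them, time stands still between calls to the robot, and variables do not carry over. Pictures are saved under pics/ and viewed, at most 10 in all, crops included, and the job is handed in when it is done.

Besides the shell and the picture viewer there is one more tool, called by a JSON object that holds its "method" and its "body", one argument or row to a line. play_rows: Moves the arm, as the interface text tells. Its arguments: {"type":"object","properties":{"dp":{"type":"array"},"yaw":{"type":"array"},"gripper":{"type":"number"}},"required":["dp","yaw"]}

```bash
mkdir -p pics; ls
cat > h.py <<'E'
import numpy as np, cv2
from scipy.spatial.transform import Rotation as R
from workcell import ctrl, viewer, ticket, models
def shot(n):
    o=ctrl.get_obs(); p=viewer.get_image(n)
    if 'T' in p: T=np.array(p['T'])
    else:
        W=np.eye(4); W[:3,:3]=R.from_rotvec(o['orientation']).as_matrix(); W[:3,3]=o['ee_pos']; T=W@np.array(p['hand_eye'])
    return p,T
def ray(p,T,uv):
    d=np.array([(uv[0]-p['cx'])/p['fx'],-(uv[1]-p['cy'])/p['fy'],-1.0]); return T[:3,3],T[:3,:3]@d
def atz(p,T,uv,z):
    o,d=ray(p,T,uv); return o+d*(z-o[2])/d[2]
def dep(p,T,uv):
    o,d=ray(p,T,uv); u,v=int(round(uv[0])),int(round(uv[1])); return o+d*p['range_z'][v,u]
def cloud(p,T):
    z=p['range_z']; v,u=np.indices(z.shape)
    c=np.stack([(u-p['cx'])/p['fx']*z,-(v-p['cy'])/p['fy']*z,-z],-1)
    return c@T[:3,:3].T+T[:3,3]
def save(p,f): cv2.imwrite('pics/'+f,p['pixels'][:,:,::-1])
E
python3 - <<'E'
from h import *
o=ctrl.get_obs(); print(o['ee_pos'],o['orientation'],o['width'])
im=[]
Z={'reducer':0,'reducer_top':50,'seat_top':63,'hole_2':38,'pad':85,'knob':91,'weld_magnet':0,'tip_box':0,'box_tube':0,'fixture':0}
for c in ('top','side'):
    p,T=shot(c); im.append(p['pixels']); print(c,[k for k in p if k not in('pixels','range_z')],T[:3,3].round())
    for n,z in Z.items():
        for r in models.landmark_of(p,n)[:2]:
            print(n,round(r['conf'],2),np.round(r['location']),atz(p,T,r['location'],z).round(1),dep(p,T,r['location']).round(1))
    save(p,c+'0.png')
E
```

```text
pics
[ 270.97303172 -562.60480394  221.91878374] [-3.06140556e+00 -6.98810326e-01  4.99101965e-04] 88.09339346135059
top ['fx', 'fy', 'cx', 'cy', 'T', 'shot'] [ 490. -154. 1041.]
reducer 0.62 [258. 248.] [ 470.7 -168.3    0. ] [ 472.6 -166.9  105.4]
reducer 0.6 [170. 202.] [581.9  52.6   0. ] [582.1  53.   -2.1]
reducer_top 0.61 [166. 201.] [580.   53.2  50. ] [ 5.846e+02  6.380e+01 -4.000e-01]
seat_top 0.55 [221. 221.] [532.8 -81.   63. ] [535.1 -77.1  10.7]
hole_2 0.8 [252. 218.] [ 541.4 -153.3   38. ] [ 542.8 -153.3    9.6]
pad 0.6 [222. 252.] [462.6 -85.6  85. ] [463.  -86.6  99.6]
knob 0.65 [258. 250.] [ 467.9 -167.8   91. ] [ 468.2 -167.6  107.1]
knob 0.53 [275. 141.] [ 718.6 -204.8   91. ] [ 733.1 -208.    30.9]
weld_magnet 0.6 [340. 201.] [ 588.2 -373.     0. ] [ 586.6 -369.4   17.2]
tip_box 0.95 [318. 158.] [ 697.5 -319.1    0. ] [ 691.8 -314.6   28.8]
tip_box 0.72 [342. 205.] [ 579.7 -377.4    0. ] [ 578.4 -374.1   15.4]
box_tube 0.73 [270. 138.] [ 746.6 -196.9    0. ] [ 739.2 -195.7   30. ]
fixture 0.77 [238. 221.] [ 535.5 -117.8    0. ] [ 535.1 -118.2   10. ]
side ['fx', 'fy', 'cx', 'cy', 'T', 'shot'] [480. 591. 515.]
reducer 0.77 [268. 281.] [572.4  56.    0. ] [568.1  81.   24.1]
reducer_top 0.92 [264. 259.] [579.8  52.5  50. ] [583.4  32.8  33. ]
seat_top 0.76 [301. 216.] [526.1 -74.   63. ] [ 528.4 -107.7   40.1]
hole_2 0.75 [295. 206.] [ 544.7 -148.9   38. ] [ 544.8 -149.9   37.3]
pad 0.83 [329. 206.] [471.5 -85.5  85. ] [471.7 -68.5  95.8]
knob 0.61 [330. 182.] [ 474.  -175.7   91. ] [ 474.1 -153.6  103.2]
weld_magnet 0.75 [288. 172.] [ 588.7 -376.3    0. ] [ 586.1 -353.    12.4]
weld_magnet 0.59 [300. 213.] [ 535.  -180.6    0. ] [ 529.4 -102.7   51.9]
tip_box 0.7 [243. 181.] [ 702.2 -310.3    0. ] [ 698.5 -295.6    8.4]
box_tube 0.59 [214. 198.] [ 753.9 -214.5    0. ] [ 752.5 -210.6    2.5]
fixture 0.96 [298. 231.] [ 533.9 -108.2    0. ] [530.  -57.4  37.4]
```

View pics/top0.png

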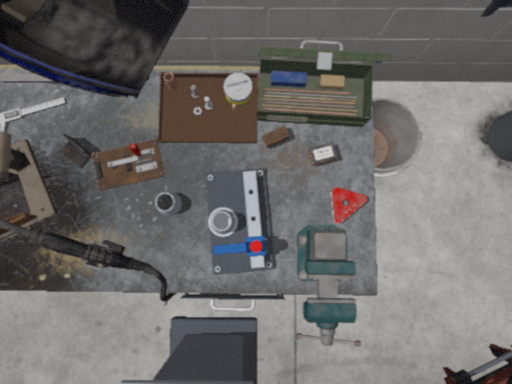

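Run:
```python
from h import *
for c in('top','side'):
    p,T=shot(c); C=cloud(p,T); C[p['range_z']<=0]=np.nan
    X,Y,Z=C[...,0],C[...,1],C[...,2]
    def m(x0,x1,y0,y1,z0,z1): return C[(X>x0)&(X<x1)&(Y>y0)&(Y<y1)&(Z>z0)&(Z<z1)]
    for n,a in dict(red=(530,630,0,105,44,56),seat=(490,575,-115,-40,57,69),knob=(440,500,-200,-130,102,112),arm=(430,500,-150,-60,95,101)).items():
        q=m(*a); 
        if len(q)>4:
            (cx,cy),r,= cv2.minEnclosingCircle(q[:,:2].astype(np.float32)); print(c,n,len(q),q.mean(0).round(1),round(cx,1),round(cy,1),round(r,1))
    q=m(400,660,-210,-20,7,13)
    print(c,'plate',cv2.minAreaRect(q[:,:2].astype(np.float32)))
    q=m(490,660,-190,-110,35,41); print(c,'rail',len(q),cv2.minAreaRect(q[:,:2].astype(np.float32)))
```

```text
top red 83 [577.   51.5  49.7] 578.1 54.5 24.0
top seat 80 [533.4 -83.5  62.9] 533.7 -82.5 24.0
top knob 99 [ 476.5 -163.2  104.8] 473.6 -154.8 21.5
top arm 271 [ 470.6 -104.9   98.3] 470.9 -103.8 37.3
top plate ((537.6644287109375, -122.0836410522461), (249.67823791503906, 149.9854278564453), 5.604095935821533)
top rail 685 ((577.7068481445312, -153.3023223876953), (156.62771606445312, 29.96430206298828), 5.719568252563477)
side red 167 [576.3  59.2  47.4] 577.3 57.7 24.1
side seat 121 [532.5 -78.3  60.3] 532.5 -79.2 24.1
side knob 45 [ 475.2 -159.7  102.9] 475.7 -160.1 12.9
side arm 201 [ 469.8 -102.6   96.5] 470.1 -107.3 43.8
side plate ((536.0708618164062, -114.28898620605469), (249.01614379882812, 143.91775512695312), 6.269892692565918)
side rail 497 ((573.8836669921875, -150.88424682617188), (162.51661682128906, 39.48173522949219), 3.065840244293213)
```

Run:
```python
from h import *
for c in('top','side'):
    p,T=shot(c); C=cloud(p,T); C[p['range_z']<=0]=np.nan
    X,Y,Z=C[...,0],C[...,1],C[...,2]
    for a in((200,560,-480,-230),(400,700,-230,150),(450,700,0,110)):
        s=(X>a[0])&(X<a[1])&(Y>a[2])&(Y<a[3]); print(c,a,np.nanmax(Z[s]) if s.any() else None)
```

```text
top (200, 560, -480, -230) 337.64697769484496
top (400, 700, -230, 150) 461.7636037505491
top (450, 700, 0, 110) 461.7636037505491
side (200, 560, -480, -230) 344.9237681460293
side (400, 700, -230, 150) 463.03744650963654
side (450, 700, 0, 110) 463.03744650963654
```

Run:
```python
from h import *
G={}
for c in('top','side'):
    p,T=shot(c); C=cloud(p,T)[p['range_z']>0]
    for x,y,z in C:
        if z>60 and 150<x<900 and -650<y<350: 
            k=(int(x//50)*50,int(y//50)*50); G[k]=max(G.get(k,0),z)
ys=range(-650,350,50); print('x\\y',*[f'{y:5d}' for y in ys])
for x in range(850,100,-50): print(x,*[f"{G.get((x,y),0):5.0f}" for y in ys])
```

```text
x\y  -650  -600  -550  -500  -450  -400  -350  -300  -250  -200  -150  -100   -50     0    50   100   150   200   250   300
850     0     0     0     0   221   221   222   222   223   221     0     0   446   405   366   322   444   321   356     0
800     0     0     0     0    90     0   213   212     0    89     0   455   453   360   328   314   506   362   390     0
750     0     0     0     0    88    89    90    88    88    88     0     0     0   352   353   578   574   485   487     0
700     0     0     0     0     0     0     0     0     0     0     0     0     0   468   488   509   524   488     0     0
650     0     0     0     0     0     0     0     0     0     0     0     0     0   465   464   163    62     0     0     0
600     0     0     0     0     0     0     0     0     0     0     0     0     0     0     0     0     0     0     0     0
550     0     0     0     0     0     0     0     0     0     0     0    67     0     0     0     0     0     0     0     0
500     0     0     0     0     0   115   116   115     0     0    66    67     0     0     0     0     0   
[... 183 characters left out ...]
33   133     0     0     0     0     0     0     0   113   139   144     0     0
350     0     0     0     0     0   133   135   135     0     0     0     0     0     0     0     0     0     0     0     0
300   345   413   405     0     0   132   134   134     0     0     0     0     0     0     0     0     0     0     0     0
250   345   412   416   349     0   107    90    68     0     0     0     0     0     0     0     0     0     0     0     0
200     0   414   415   345     0     0     0     0     0     0     0     0     0     0     0     0     0     0     0     0
150     0     0     0     0     0     0     0     0     0     0     0     0     0     0     0     0     0     0     0     0
```

View pics/side0.png

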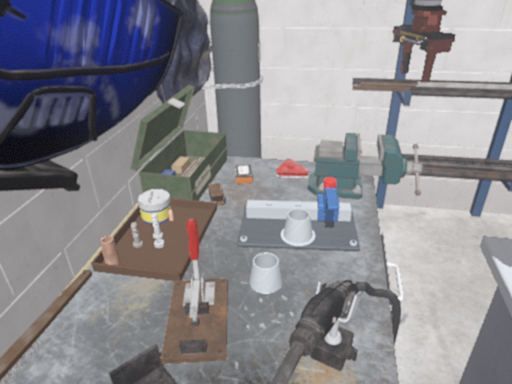

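{"method": "play_rows", "body": {
  "dp": [
    [18,37,-2],
    [18,37,-2],
    [18,37,-2],
    [18,37,-2],
    [18,37,-2],
    [18,37,-2],
    [18,37,-2],
    [18,37,-2]
  ],
  "yaw": [-1.3,-1.3,-1.3,-1.3,-1.3,-1.3,-1.3,-1.3]
}}

```text
t: 2.07
ee_pos: [415.7, -265.3, 206.9]
orientation: [3.113, 0.416, 0.001]
ft_force: [-0.3, -0.9, -0.8]
width: 87.7
grasp_force: 0.0
```

{"method": "play_rows", "body": {
  "dp": [
    [20,37,-3],
    [20,37,-3],
    [20,37,-3],
    [20,37,-3],
    [20,37,-3],
    [20,37,-3],
    [20,37,-3],
    [20,37,-3]
  ],
  "yaw": [-1.3,-1.3,-1.3,-1.3,-1.3,-1.3,-1.3,-1.3]
}}

```text
t: 2.73
ee_pos: [574.0, 27.5, 183.0]
orientation: [3.139, 0.133, 0.001]
ft_force: [1.3, -1.0, -0.3]
width: 87.4
grasp_force: 0.0
```

Run:
```python
from h import *
p,T=shot('wrist'); o=ctrl.get_obs(); print(o['t'],o['ee_pos'],R.from_rotvec(o['orientation']).as_matrix().round(3),T[:3,3])
save(p,'w1.png')
for n,z in dict(reducer_top=50,reducer=0,seat_top=63).items():
    for r in models.landmark_of(p,n)[:2]: print(n,r['conf'],r['location'],atz(p,T,r['location'],z).round(1))
C=cloud(p,T)[p['range_z']>0]
q=C[(abs(C[:,0]-578)<45)&(abs(C[:,1]-54)<45)&(abs(C[:,2]-50)<5)]; print(len(q), q.mean(0) if len(q) else 0, cv2.minEnclosingCircle(q[:,:2].astype(np.float32)) if len(q) else 0)
```

```text
2.7833 [577.52091185  32.97979803 182.9130511 ] [[ 0.996  0.086  0.004]
 [ 0.086 -0.996  0.003]
 [ 0.004 -0.002 -1.   ]] [643.49976673  33.72664275 344.93505693]
reducer_top 0.67 [234.7, 176.5] [578.8  54.2  50. ]
reducer 0.65 [236.1, 165.9] [580.8  56.8   0. ]
seat_top 0.78 [363.0, 231.2] [535.8 -81.2  63. ]
416 [580.22415427  55.19196304  49.4159599 ] ((578.5814819335938, 55.7802734375), 23.694780349731445)
```

View pics/w1.png

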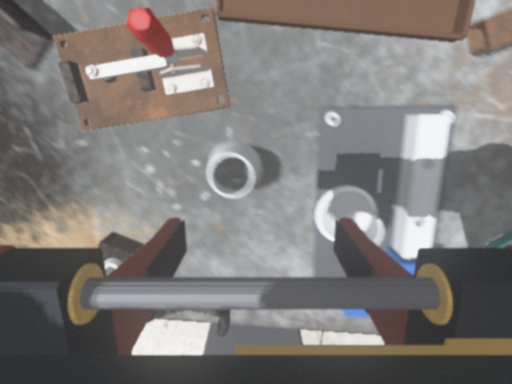

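{"method": "play_rows", "body": {
  "dp": [
    [1,9,-20],
    [1,9,-20],
    [1,8,-20],
    [0,0,-20],
    [0,0,0],
    [0,0,0]
  ],
  "yaw": [0,0,0,0,0,0]
}}

```text
t: 3.43
ee_pos: [575.1, 50.1, 102.5]
orientation: [3.139, 0.133, -0.004]
ft_force: [0.1, 0.2, 0.1]
width: 87.9
grasp_force: 0.0
```

Run:
```python
from h import *
p,T=shot('wrist'); o=ctrl.get_obs(); print(o['t'],o['ee_pos'])
for n,z in dict(reducer_top=50,reducer=0,seat_top=63).items():
    for r in models.landmark_of(p,n)[:2]: print(n,r['conf'],r['location'],atz(p,T,r['location'],z).round(1))
C=cloud(p,T)[p['range_z']>0]
for c,z in(((578,55),50),((534,-82),63)):
  q=C[(abs(C[:,0]-c[0])<40)&(abs(C[:,1]-c[1])<40)&(abs(C[:,2]-z)<4)]
  if len(q): print(len(q), q.mean(0), cv2.minEnclosingCircle(q[:,:2].astype(np.float32)))
```

```text
3.4833 [576.15653955  50.26910458 103.51663537]
reducer_top 0.73 [257.8, 202.8] [578.6  52.4  50. ]
reducer 0.98 [254.5, 187.1] [577.9  55.8   0. ]
704 [580.05471827  55.92741999  49.61421222] ((578.074462890625, 55.78477096557617), 23.5020694732666)
138 [547.52229611 -64.23625427  61.43083534] ((549.9844970703125, -69.37825012207031), 12.431051254272461)
```

{"method": "play_rows", "body": {
  "dp": [
    [2,5,-10],
    [0,0,-20],
    [0,0,-20],
    [0,0,-19],
    [0,0,-10],
    [0,0,0],
    [0,0,0]
  ],
  "yaw": [0,0,0,0,0,0,0]
}}

```text
t: 4.22
ee_pos: [578.2, 56.5, 23.8]
orientation: [-3.139, -0.135, 0.001]
ft_force: [1.1, -0.4, 1.1]
width: 87.7
grasp_force: 0.0
```

{"method": "play_rows", "body": {
  "dp": [
    [0,0,0]
  ],
  "yaw": [0]
}}

```text
t: 4.3
ee_pos: [579.0, 56.5, 24.8]
orientation: [-3.139, -0.135, -0.002]
ft_force: [0.7, 0.2, 0.4]
width: 88.1
grasp_force: 0.0
```

Closing.

{"method": "play_rows", "body": {
  "dp": [
    [0,0,0],
    [0,0,0],
    [0,0,0],
    [0,0,0],
    [0,0,0],
    [0,0,0],
    [0,0,0],
    [0,0,0]
  ],
  "yaw": [0,0,0,0,0,0,0,0],
  "gripper": 1
}}

```text
t: 4.97
ee_pos: [578.4, 56.3, 24.1]
orientation: [3.139, 0.135, 0.0]
ft_force: [-0.8, 0.3, 2.0]
width: 52.1
grasp_force: 29.8
```

{"method": "play_rows", "body": {
  "dp": [
    [0,0,5],
    [0,0,20],
    [0,0,20],
    [0,0,20],
    [0,0,15],
    [0,0,0],
    [0,0,0],
    [0,0,0]
  ],
  "yaw": [0,0,0,0,0,0,0,0]
}}

```text
t: 5.63
ee_pos: [577.6, 56.4, 103.2]
orientation: [-3.139, -0.135, 0.002]
ft_force: [-0.1, -0.8, -1.1]
width: 52.1
grasp_force: 29.5
```

Run:
```python
from h import *
for c in('side','wrist'):
    p,T=shot(c); o=ctrl.get_obs(); print(o['ee_pos'],o['width'])
    save(p,c+'2.png')
    for n,z in dict(reducer_top=50+80,reducer=80,seat_top=63).items():
        for r in models.landmark_of(p,n)[:2]: print(c,n,r['conf'],np.round(r['location']),atz(p,T,r['location'],z).round(1))
    C=cloud(p,T)[p['range_z']>0]
    for z in range(122,142,2):
      q=C[(abs(C[:,0]-578)<35)&(abs(C[:,1]-55)<23)&(abs(C[:,2]-z)<1)]
      if len(q): print(z,len(q), q.mean(0).round(1), cv2.minEnclosingCircle(q[:,:2].astype(np.float32)))
a=cv2.imread('pics/side2.png')[150:330,180:400]; b=cv2.imread('pics/wrist2.png')
cv2.imwrite('pics/c2.png',cv2.hconcat([cv2.resize(a,(469,384)),b[:,100:430]]))
```

```text
[577.33660508  56.35279084 102.79754167] 51.988622934464345
side reducer_top 0.68 [266. 222.] [574.8  51.5 130. ]
side reducer 0.77 [266. 250.] [573.7  64.1  80. ]
side seat_top 0.67 [299. 214.] [529.7 -80.   63. ]
122 14 [573.6  71.5 121.8] ((576.45654296875, 62.04774856567383), 23.18709373474121)
124 20 [569.5  70.4 124.1] ((574.2613525390625, 63.64898681640625), 22.579200744628906)
126 14 [565.6  68.9 126.2] ((575.37158203125, 61.59320068359375), 21.842744827270508)
128 18 [573.7  70.7 128. ] ((575.6009521484375, 66.1845932006836), 20.982683181762695)
[577.70671089  56.36580447 102.98722604] 52.303096177236405
wrist reducer_top 0.69 [262. 255.] [578.6  55.6 130. ]
wrist reducer 0.66 [258. 222.] [577.2  58.1  80. ]
122 189 [590.4  55.7 122. ] ((578.68359375, 56.7129020690918), 23.396814346313477)
124 189 [591.9  57.1 124. ] ((578.9602661132812, 56.821109771728516), 22.941387176513672)
126 198 [590.9  57.8 126. ] ((579.2240600585938, 54.813377380371094), 24.22929573059082)
128 650 [587.5  55.1 128.3] ((577.4139404296875, 56.905574798583984), 23.165390014648438)
130 227 [587.   57.3 129.4] ((577.423583984375, 56.87689971923828), 22.757890701293945)
```

View pics/c2.png

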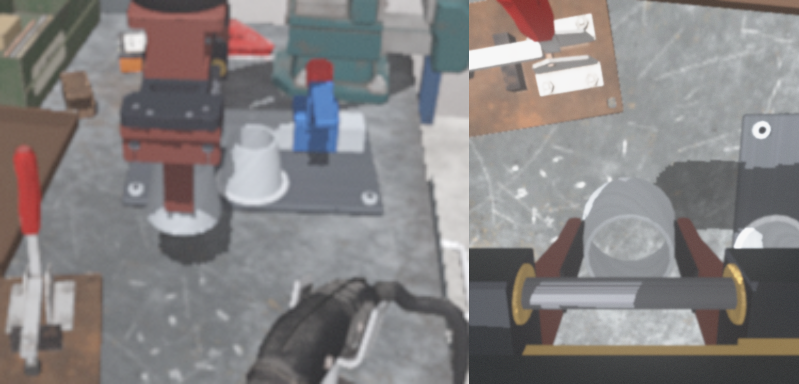

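{"method": "play_rows", "body": {
  "dp": [
    [-2,-8,8],
    [-4,-15,14],
    [-4,-15,14],
    [-4,-15,14],
    [-2,-5,3],
    [0,0,0],
    [0,0,0]
  ],
  "yaw": [0,0,0,0,0,0,0]
}}

```text
t: 6.62
ee_pos: [562.2, -1.7, 157.0]
orientation: [-3.139, -0.133, -0.001]
ft_force: [-0.1, 0.9, -1.7]
width: 52.2
grasp_force: 29.5
```

```bash
cat > seat.py <<'E'
from h import *
from scipy.optimize import least_squares
for c in('wrist','top','side'):
    p,T=shot(c); o=ctrl.get_obs(); print(c,o['t'],o['ee_pos'])
    for n,z in dict(seat_top=63,hole_2=38,knob=91).items():
        for r in models.landmark_of(p,n)[:1]: print(n,r['conf'],np.round(r['location']),atz(p,T,r['location'],z).round(1))
    C=cloud(p,T)[p['range_z']>0]
    for z,rr in((63,23),(45,26)):
        q=C[(abs(C[:,0]-534)<36)&(abs(C[:,1]+82)<36)&(abs(C[:,2]-z)<(2.5 if z==63 else 12))]
        # cone fit: radius 31-0.16*(z-13)
        if z==63: print('rim',len(q),cv2.minEnclosingCircle(q[:,:2].astype(np.float32)))
        f=lambda a: np.hypot(q[:,0]-a[0],q[:,1]-a[1])-(31-.16*(q[:,2]-13))
        if z==45 and len(q)>20: print('cone',len(q),least_squares(f,[534,-82],loss='soft_l1',f_scale=1).x)
    s=(abs(C[:,2]-10)<2)&(abs(C[:,0]-537)<145)&(abs(C[:,1]+122)<100)
    print('plate',cv2.minAreaRect(C[s][:,:2].astype(np.float32)))
E
python3 seat.py
```

```text
wrist 6.6667 [562.02588362  -1.36624929 156.55857724]
seat_top 0.67 [344. 225.] [538.2 -81.5  63. ]
hole_2 0.74 [409. 220.] [ 539.8 -154.5   38. ]
rim 327 ((533.6423950195312, -81.06656646728516), 23.455299377441406)
cone 862 [533.17316733 -79.80371666]
plate ((558.7974853515625, -118.20072174072266), (206.35069274902344, 149.72390747070312), 5.706541538238525)
top 6.8667 [562.00931326  -0.99424863 156.21773636]
seat_top 0.87 [221. 218.] [538.9 -80.7  63. ]
hole_2 0.81 [248. 218.] [ 542.2 -142.5   38. ]
knob 0.74 [339. 203.] [ 574.8 -350.    91. ]
rim 52 ((533.7374267578125, -82.54995727539062), 23.165313720703125)
cone 90 [533.89659809 -82.20730537]
plate ((537.8197631835938, -122.1565170288086), (249.7703857421875, 149.54446411132812), 5.709549903869629)
side 7.0667 [562.21672338  -1.292691   156.62401779]
seat_top 0.87 [299. 215.] [529.3 -76.4  63. ]
hole_2 0.74 [298. 207.] [ 539.3 -144.4   38. ]
knob 0.54 [330. 183.] [ 473.9 -168.5   91. ]
rim 49 ((531.9376220703125, -80.34635925292969), 23.455293655395508)
cone 416 [532.64236792 -80.19245596]
plate ((535.9869384765625, -113.79263305664062), (248.12432861328125, 140.11651611328125), 5.561098098754883)
```

{"method": "play_rows", "body": {
  "dp": [
    [-4,-10,0],
    [-7,-20,-5],
    [-7,-20,-10],
    [-7,-20,-15],
    [-4,-10,-10],
    [0,0,-5],
    [0,0,0],
    [0,0,0]
  ],
  "yaw": [0,0,0,0,0,0,0,0]
}}

```text
t: 7.88
ee_pos: [533.6, -81.2, 112.0]
orientation: [-3.138, -0.134, 0.0]
ft_force: [-0.4, -0.2, -1.0]
width: 52.1
grasp_force: 29.5
```

{"method": "play_rows", "body": {
  "dp": [
    [0,0,-5],
    [0,0,-10],
    [0,0,-10],
    [0,0,-10],
    [0,0,-5],
    [0,0,-3],
    [0,0,0],
    [0,0,0]
  ],
  "yaw": [0,0,0,0,0,0,0,0]
}}

```text
t: 8.55
ee_pos: [533.3, -81.6, 68.7]
orientation: [-3.139, -0.135, 0.001]
ft_force: [0.3, 0.5, -0.3]
width: 52.1
grasp_force: 29.5
```

{"method": "play_rows", "body": {
  "dp": [
    [0,0,-3],
    [0,0,-3],
    [0,0,-2],
    [0,0,-2],
    [0,0,-1],
    [0,0,-1],
    [0,0,0]
  ],
  "yaw": [0,0,0,0,0,0,0]
}}

```text
t: 9.13
ee_pos: [533.7, -81.7, 57.0]
orientation: [3.139, 0.135, 0.001]
ft_force: [1.2, 0.2, 0.2]
width: 52.2
grasp_force: 29.6
```

{"method": "play_rows", "body": {
  "dp": [
    [0,0,-1],
    [0,0,-1],
    [0,0,-1],
    [0,0,0]
  ],
  "yaw": [0,0,0,0]
}}

```text
t: 9.47
ee_pos: [534.0, -81.8, 54.2]
orientation: [3.138, 0.135, 0.002]
ft_force: [1.1, -1.4, 1.2]
width: 52.2
grasp_force: 29.6
```

{"method": "play_rows", "body": {
  "dp": [
    [0,0,-1],
    [0,0,-1],
    [0,0,0]
  ],
  "yaw": [0,0,0]
}}

```text
t: 9.72
ee_pos: [534.3, -81.9, 53.0]
orientation: [3.138, 0.135, 0.003]
ft_force: [0.9, -0.5, 10.5]
width: 52.2
grasp_force: 30.4
```

{"method": "play_rows", "body": {
  "dp": [
    [0,0,0],
    [0,0,0],
    [0,0,0],
    [0,0,0],
    [0,0,0],
    [0,0,0]
  ],
  "yaw": [0,0,0,0,0,0],
  "gripper": 0.15
}}

```text
t: 10.22
ee_pos: [533.0, -81.5, 51.7]
orientation: [-3.138, -0.135, 0.001]
ft_force: [0.8, -0.2, 0.0]
width: 74.8
grasp_force: 0.0
```

{"method": "play_rows", "body": {
  "dp": [
    [0,0,10],
    [0,0,20],
    [0,0,20],
    [0,0,25],
    [0,0,25],
    [0,0,25],
    [0,0,20],
    [0,0,0]
  ],
  "yaw": [0,0,0,6,6,6,6,6]
}}

```text
t: 10.88
ee_pos: [535.7, -82.0, 202.0]
orientation: [2.991, 0.949, 0.01]
ft_force: [1.3, -0.5, -0.1]
width: 74.8
grasp_force: 0.0
```

{"method": "play_rows", "body": {
  "dp": [
    [-15,0,0],
    [-15,0,0],
    [-15,0,0],
    [-15,0,0],
    [-15,0,0],
    [0,0,0],
    [0,0,0],
    [0,0,0]
  ],
  "yaw": [7,7,7,7,7,7,7,7]
}}

```text
t: 11.55
ee_pos: [458.0, -81.6, 197.7]
orientation: [2.197, 2.245, 0.001]
ft_force: [-0.3, 0.9, -0.5]
width: 74.3
grasp_force: 0.0
```

```bash
cat > chk.py <<'E'
from h import *
from scipy.optimize import least_squares
im=[]
for c in('wrist','top','side'):
    p,T=shot(c); o=ctrl.get_obs(); print(c,o['t'],o['ee_pos'].round(1) if hasattr(o['ee_pos'],'round') else o['ee_pos'],R.from_rotvec(o['orientation']).as_matrix()[:2,1].round(3))
    im.append(p['pixels'][:,:,::-1])
    for n,z in dict(knob=91,hole_2=38,pad=85,reducer_top=79).items():
        for r in models.landmark_of(p,n)[:1]: print(n,round(r['conf'],2),np.round(r['location']),atz(p,T,r['location'],z).round(1))
    C=cloud(p,T)[p['range_z']>0]
    q=C[(abs(C[:,0]-534)<36)&(abs(C[:,1]+82)<36)&(C[:,2]>70)&(C[:,2]<90)]
    if len(q)>9: print('nest',len(q),np.percentile(q[:,2],[50,90,98]),cv2.minEnclosingCircle(q[:,:2].astype(np.float32)))
    for z0 in (100,):
        q=C[(abs(C[:,0]-474)<40)&(abs(C[:,1]+162)<30)&(C[:,2]>z0)&(C[:,2]<115)]
        if len(q)>9: print('knob',len(q),np.percentile(q[:,2],[50,90]),cv2.minEnclosingCircle(q[:,:2].astype(np.float32)))
import sys
if len(sys.argv)>1: cv2.imwrite('pics/'+sys.argv[1],cv2.hconcat([cv2.resize(im[0],(400,300)),cv2.resize(im[2][120:300,200:440],(400,300))]))
E
python3 chk.py c3.png
```

```text
wrist 11.6 [458.1 -81.6 197.7] [1.    0.029]
knob 0.57 [275. 266.] [ 475.4 -159.5   91. ]
hole_2 0.55 [328. 242.] [ 540.8 -156.7   38. ]
pad 0.87 [272. 193.] [469.9 -85.3  85. ]
reducer_top 0.72 [338. 187.] [534.9 -79.6  79. ]
nest 615 [78.18953426 79.72515382 80.31914009] ((532.9517211914062, -81.24639129638672), 24.222990036010742)
knob 370 [103.63772434 104.515903  ] ((475.97900390625, -161.93167114257812), 13.382810592651367)
top 11.85 [458.3 -81.6 197.2] [1.    0.013]
knob 0.43 [259. 247.] [ 473.5 -169.5   91. ]
hole_2 0.77 [248. 216.] [ 546.8 -144.9   38. ]
reducer_top 0.48 [221. 222.] [529.1 -82.1  79. ]
nest 12 [79.5955701  82.47452947 83.75209666] ((536.0598754882812, -103.93040466308594), 7.989400386810303)
knob 105 [104.67041094 107.07384002] ((476.63311767578125, -163.31541442871094), 13.272568702697754)
side 12.1 [458.3 -81.6 196.9] [1.    0.015]
knob 0.71 [333. 204.] [465.2 -83.7  91. ]
hole_2 0.8 [299. 207.] [ 536.6 -145.6   38. ]
pad 0.69 [331. 204.] [469.  -95.2  85. ]
reducer_top 0.96 [298. 204.] [534.9 -91.6  79. ]
nest 182 [74.75452477 78.02267734 78.6847786 ] ((533.0714721679688, -79.99229431152344), 25.235366821289062)
knob 63 [102.41440446 103.14884902] ((474.9556884765625, -160.6077117919922), 12.938039779663086)
```

View pics/c3.png

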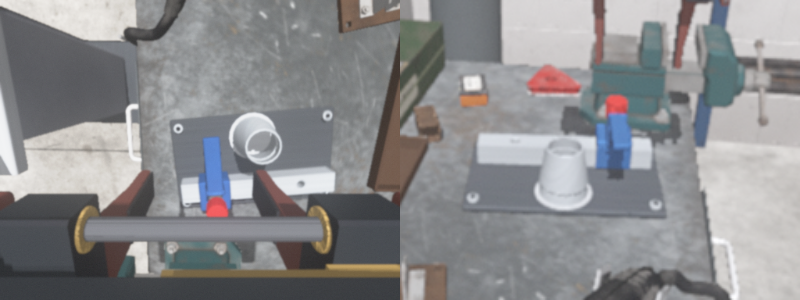

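{"method": "play_rows", "body": {
  "dp": [
    [3,-15,-10],
    [4,-20,-10],
    [4,-20,-10],
    [4,-20,-10],
    [3,-6,-10],
    [0,0,-10],
    [0,0,0],
    [0,0,0]
  ],
  "yaw": [1,1,1,1,0.5,0,0,0]
}}

```text
t: 12.97
ee_pos: [475.5, -161.6, 136.3]
orientation: [-2.113, -2.322, 0.001]
ft_force: [0.1, -0.2, -0.1]
width: 74.9
grasp_force: 0.0
```

```bash
python3 chk.py | head -8
```

```text
wrist 13.0167 [ 475.9 -161.7  136.8] [0.996 0.095]
knob 0.68 [264. 211.] [ 478.2 -161.    91. ]
hole_2 0.56 [330. 196.] [ 539.2 -158.1   38. ]
pad 0.79 [260. 106.] [468.5 -87.   85. ]
reducer_top 0.25 [502. 252.] [ 673.9 -181.2   79. ]
nest 1121 [78.48112478 79.88952181 80.45398409] ((532.6964111328125, -81.67411041259766), 24.157377243041992)
knob 1032 [103.8155461  104.60771711] ((476.47406005859375, -162.6117401123047), 13.781927108764648)
top 13.2667 [ 476.6 -162.2  137.5] [0.995 0.095]
```

Well aligned (knob 476.3, −162.5). Descend and grip.

{"method": "play_rows", "body": {
  "dp": [
    [0,0,-10],
    [0,0,-15],
    [0,0,-15],
    [0,0,-13],
    [0,0,-10],
    [0,0,0],
    [0,0,0],
    [0,0,0]
  ],
  "yaw": [0,0,0,0,0,0,0,0]
}}

```text
t: 14.38
ee_pos: [476.6, -162.7, 74.2]
orientation: [2.114, 2.324, 0.0]
ft_force: [0.3, -0.5, 0.3]
width: 74.2
grasp_force: 0.0
```

{"method": "play_rows", "body": {
  "dp": [
    [0,0,0],
    [0,0,0],
    [0,0,0],
    [0,0,0],
    [0,0,0],
    [0,0,0],
    [0,0,0],
    [0,0,0]
  ],
  "yaw": [0,0,0,0,0,0,0,0],
  "gripper": 1
}}

```text
t: 15.05
ee_pos: [476.4, -162.6, 74.0]
orientation: [2.114, 2.324, 0.0]
ft_force: [0.3, -0.4, 0.1]
width: 25.4
grasp_force: 30.0
```

{"method": "play_rows", "body": {
  "dp": [
    [0,0,3],
    [0,0,4],
    [0,0,4],
    [0,0,3],
    [0,0,0],
    [0,0,0],
    [0,0,0]
  ],
  "yaw": [0,0,0,0,0,0,0]
}}

```text
t: 15.63
ee_pos: [476.2, -162.5, 87.8]
orientation: [-2.114, -2.324, 0.0]
ft_force: [1.7, -0.8, -7.1]
width: 25.8
grasp_force: 30.0
```

{"method": "play_rows", "body": {
  "dp": [
    [5,0.5,0],
    [10,1,0],
    [12,1.2,0],
    [12,1.2,0],
    [12,1.2,0],
    [9,0.8,0],
    [4.7,0.5,0],
    [0,0,0]
  ],
  "yaw": [0,0,0,0,0,0,0,0]
}}

```text
t: 16.3
ee_pos: [542.9, -155.9, 87.9]
orientation: [2.113, 2.323, 0.002]
ft_force: [2.4, 0.4, -7.4]
width: 25.5
grasp_force: 30.0
```

{"method": "play_rows", "body": {
  "dp": [
    [0,0,0],
    [0,0,0]
  ],
  "yaw": [0,0]
}}

```text
t: 16.47
ee_pos: [541.3, -156.0, 88.0]
orientation: [2.114, 2.323, 0.001]
ft_force: [2.3, -0.4, -7.4]
width: 25.4
grasp_force: 30.0
```

Run:
```python
from h import *
im=[]
for c in('wrist','side'):
    p,T=shot(c); o=ctrl.get_obs(); print(c,o['t'],o['ee_pos'],o['ft_force']); im.append(p['pixels'][:,:,::-1])
    C=cloud(p,T)[p['range_z']>0]
    q=C[(abs(C[:,0]-536)<40)&(abs(C[:,1]+100)<45)&(abs(C[:,2]-98)<3)]
    if len(q)>9: print('arm',len(q),q.mean(0),cv2.minAreaRect(q[:,:2].astype(np.float32)))
    for n,z in dict(pad=85).items():
        for r in models.landmark_of(p,n)[:1]: print(n,round(r['conf'],2),np.round(r['location']),atz(p,T,r['location'],z).round(1))
cv2.imwrite('pics/c4.png',cv2.hconcat([cv2.resize(im[0],(400,300)),cv2.resize(im[1][120:300,200:440],(400,300))]))
```

```text
wrist 16.5167 [ 541.07175106 -156.08134472   88.07052543] [ 0.77831184  0.54071713 -7.54430181]
arm 5903 [535.14950644 -96.39415046  97.76347713] ((535.7808227539062, -103.72677612304688), (31.08672332763672, 88.34234619140625), 13.674163818359375)
pad 0.77 [258. 101.] [532.7 -80.1  85. ]
side 16.6167 [ 540.89252853 -156.09183155   88.10932546] [ 1.7843529   0.96963526 -8.53774617]
arm 213 [534.97097356 -99.73979322  96.73130548] ((538.0101318359375, -101.07441711425781), (40.08323287963867, 86.75782012939453), 1.615384817123413)
pad 0.9 [300. 204.] [529.8 -83.7  85. ]
```

View pics/c4.png

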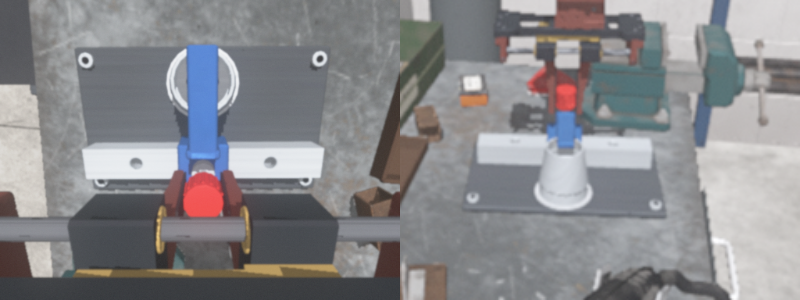

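{"method": "play_rows", "body": {
  "dp": [
    [0,0,-4],
    [0,0,-4],
    [0,0,-4],
    [0,0,-3],
    [0,0,-2],
    [0,0,0],
    [0,0,0]
  ],
  "yaw": [0,0,0,0,0,0,0]
}}

```text
t: 17.25
ee_pos: [541.0, -156.2, 71.1]
orientation: [-2.114, -2.324, 0.0]
ft_force: [-0.9, 2.9, 0.8]
width: 25.0
grasp_force: 30.0
```

{"method": "play_rows", "body": {
  "dp": [
    [0,0,-1],
    [0,0,-1],
    [0,0,-1],
    [0,0,0],
    [0,0,0]
  ],
  "yaw": [0,0,0,0,0]
}}

```text
t: 17.67
ee_pos: [541.0, -156.2, 68.0]
orientation: [2.114, 2.324, 0.0]
ft_force: [-0.9, 3.2, 3.0]
width: 25.2
grasp_force: 30.0
```

{"method": "play_rows", "body": {
  "dp": [
    [0,0,-0.5],
    [0,0,-0.5],
    [0,0,0],
    [0,0,0]
  ],
  "yaw": [0,0,0,0]
}}

```text
t: 18.0
ee_pos: [541.8, -156.2, 67.8]
orientation: [2.113, 2.323, 0.002]
ft_force: [-1.9, 4.8, 8.5]
width: 25.6
grasp_force: 30.0
```

{"method": "play_rows", "body": {
  "dp": [
    [0,0,-0.5],
    [0,0,0],
    [0,0,0]
  ],
  "yaw": [0,0,0]
}}

```text
t: 18.25
ee_pos: [542.3, -156.2, 67.8]
orientation: [2.113, 2.322, 0.002]
ft_force: [-0.8, 5.1, 11.2]
width: 25.5
grasp_force: 30.0
```

Run:
```python
from h import *
p,T=shot('side'); o=ctrl.get_obs(); print(o['ee_pos'],o['ft_force'],o['grasp_force'])
C=cloud(p,T)[p['range_z']>0]
q=C[(abs(C[:,0]-534)<36)&(abs(C[:,1]+72)<36)&(C[:,2]>70)&(C[:,2]<82)]
print(len(q),np.percentile(q[:,2],98),cv2.minEnclosingCircle(q[:,:2].astype(np.float32)))
print(ticket.close_job())
```

```text
[ 542.24125604 -156.16506516   67.80033545] [-0.57242624  5.00596303 13.49617475] 30.002195835113525
143 78.79105797747528 ((532.052734375, -78.65522003173828), 24.19330596923828)
the job is handed in; nothing more can be done
None
```

The job is handed in, with no verdict returned: the reducer is nested and released (top rim about 16 mm above the fixed one), the blue section is at the second hole with its pad over the pair, and the arm is still gripping the knob and pressing the pin to its stop with about 13 N.

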